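# Assemble the stacking lunch carrier

### The arm

A 7-joint arm with a two-finger parallel gripper is mounted at the origin on a cart in front of the work surface, level with it; the furniture and walls round the work are solid. World frame = base frame: x ahead of the robot, y to its left, z up, the work surface at z = 0. Lengths are in m, angles in rad, forces in N, time in s.
With the tool pointing down it reaches from about 0.425 to 0.925 m from the base axis. Payload 6.8 kg.
Tool frame: the origin (TCP) lies between the finger pads; the fingertips stand 14 mm ahead of it and the grasp point (between the pads) lies 5 mm behind it; z points along the fingers, y is the line along which they close (so a half turn about z gives the same grasp; the last joint's range is limited). The gripper opens to 85 mm and grips with 20 to 120 N. Pads are 22 mm wide; open, the fingers measure 114 mm over their backs; the gripper's body (76 mm by 85 mm) begins 54 mm behind the grasp point. The pads swing forward as they close: fully open they stand 13 mm farther back than shut.
Start: joints at [-1.394, 0.477, 0.022, 1.555, -0.011, 1.109, -0.083], TCP at [0.19, 0.648, 0.245] pointing down, gripper open.
Joint ranges: [-2.96, 2.96], [-0.34, 2.1], [-1.41, 1.46], [0.24, 2.44], [-1.37, 4.51], [0.17, 1.92], [-2.96, 2.96]. Speed limits (rad/s): [2.39, 2.39, 3.14, 3.14, 3.14, 3.14, 3.14].

### API

Orientations are given as a rotation vector (axis times angle).
In Python, from bench import r, eyes, ticket gives the robot as it stands. The module is installed in compiled form; this text tells all that it offers.
- The arm moves only by the tool arm_command, never from a script. Its argument "plan" is text: rows parted by semicolons, each of 4 numbers parted by spaces: the shift along the tool's x, y, z in m, then the turn about the tool's z in degrees. In form: tx ty tz yaw; .... A call has 1 to 20 rows; each row shifts and turns the commanded pose from where the row before left it, along the tool's axes as they then stand; what a row does not reach is not made up. A row lasts 1/8 s, in which the tool goes at most 62.5 mm and 10.7 degrees, less where a joint would pass 70% of its speed; a pose out of reach is approached as far as the arm can. A call is refused whole if a number of a shift passes 0.0625 or a number of a turn 10.7, either way. A call with a gripper value outside its range is refused whole. "hand" is the closure, from -1 (fully open) to 1 (shut), set as the call begins (left out, the last holds). The fingers move at their own pace and stop on an object; "grip_force" is the grip in N (left out, the last holds). Time passes only in rows, so rows that do not move let the fingers close. It gives the time, the measured TCP pose, the force, the opening and the grip force at its end, in the units of the state.
- r.get_obs(): the state, without advancing time (a new reading comes with each control period).
- eyes.grab_frame(name): name is "scene" or "top"; returns (picture, depth): 400x640x3 uint8, red, green, blue; 400x640 float32, m along the optical axis (not along the pixel's ray), 0 where there is no reading.
- eyes.calibration(name): a dict with "fov_y" (degrees; the focal length in pixels is half the picture's height over the tangent of half this angle, whatever the lens; pixels are square), "cx", "cy" (the principal point, pixels), "origin" and "attitude" of the camera in the world. Camera axes: x right, y up, looking along -z (the intrinsics and any distortion apply to the point x, -y, -z); pixel columns grow to the right and rows downward; lengths in m; the calibration is good to about 2 mm. A picture is of the moment at which its call begins. calibration takes no time and is no camera call.
- ticket.hand_in(): hands the job in; it is judged then, once.
The state is a dict: "clock": time; "joints": joint angles; "qvel": joint speeds; "tau": joint torques, N m; "tcp_pos": TCP position; "orientation": TCP orientation; "contact_force": force on the tool from outside, world axes, zero at the start; "moment": the same for the moment, N m; "grip_width": finger opening in m; "gripper_force": force on a finger pad.
Only numpy, scipy, OpenCV 4.12 (cv2) and the standard library are available. Lean on these libraries where they do the work, as an engineer would, in place of code of your own. Each camera call takes 0.05 s, during which the arm holds its last target. There are 200 camera calls.

### The job

Put the washed lunch carrier together on its base, building up from the bottom: the deep blue tier into the seat ring of the base, then the yellow tier, then the shallow green tier, and last the lid on top. Each part must sit upright and fully home in the one below; let go of the finished stack and leave the other things on the table where they stand.

Things in the scene. Friction and masses are not known exactly. Their poses are not given: they have to be found in the camera images.
- base: Base of the lunch carrier, fixed to the table: a flat black disc (84 mm across, 6 mm high) with a round steel seat ring on top (inner diameter about 54 mm at its mouth, outer 64 mm; the ring's top is 16 mm above the table). Origin: centre of the underside, z up. A part seated in the ring rests with its shoulder on the ring's top, its own origin 8 mm above the base's origin.
- tier_blue: Deep open blue enamel pot, steel rim; 60 mm outside diameter, 62 mm high, wall 3 mm, mouth 54 mm. Plug foot below: 8 mm high, tapered from 48 mm diameter at the flat shoulder to 33 mm, centres itself in a mouth or the base's ring until the shoulder rests on the rim. Loose, 0.16 kg. Origin: centre of the foot's underside, z up. A part seated on it has its origin 54 mm above this origin.
- tier_yellow: Middle tier: the same in yellow enamel, 60 mm outside diameter, 52 mm high over all, the same 8 mm plug foot and 54 mm mouth. Loose, about 0.16 kg. Origin: centre of the foot's underside, z up. A part seated on this tier has its origin 44 mm above this origin.
- tier_green: Shallow tier: the same in green enamel, 60 mm outside diameter, 42 mm high over all, the same 8 mm plug foot and 54 mm mouth. Loose, about 0.16 kg. Origin: centre of the foot's underside, z up. A part seated on this tier has its origin 34 mm above this origin.
- lid: Lid: round steel disc of 60 mm diameter (from 8 to 17 mm above its underside) with the same 8 mm tapered plug foot below and a black knob on top (22 mm diameter from 26 to 43 mm above the underside, narrower stem of 16 mm below that). Loose, about 0.12 kg. Origin: centre of the foot's underside, z up.
- salt_shaker: Bystander: clear shaker with a grey top, 44 mm diameter, 90 mm high. Origin: centre of the underside.
- timer: Bystander: red and white kitchen timer, 66 mm diameter, 56 mm high. Origin: centre of the underside.
- ramekin_2: Bystander: empty white ramekin, 69 mm diameter, 42 mm high. Origin: centre of the underside.
- mug: Bystander: blue and white mug, 78 x 112 mm with its handle, 92 mm high. Origin: centre of the underside's 78 x 112 mm outline; the round cup's centre lies 17 mm from it along +y and the handle points along -y.
- spice_jar: Bystander: jar with a black cap, 65 mm diameter, 94 mm high. Origin: centre of the underside.
Mind the look-alikes: they are no part of the job. Leave any pink look-alike of the tier_yellow alone.

How it is judged:
On the way, in this order (a step that is already met when the one before it is completed fails the run):
1. the blue tier is seated in the base's ring (horizontal distance between tier_blue and base below 0.006 m and z of tier_blue in the frame of base between 0.005 and 0.011 m and angle between tier_blue's own z axis and vertical below 0.08 rad), for 0.2 s.
2. the yellow tier is seated on the blue one (horizontal distance between tier_yellow and tier_blue below 0.006 m and z of tier_yellow in the frame of tier_blue between 0.051 and 0.057 m and angle between tier_yellow's own z axis and vertical below 0.08 rad), for 0.2 s.
3. the green tier is seated on the yellow one (horizontal distance between tier_green and tier_yellow below 0.006 m and z of tier_green in the frame of tier_yellow between 0.041 and 0.047 m and angle between tier_green's own z axis and vertical below 0.08 rad), for 0.2 s.
4. the lid is seated on the green tier (horizontal distance between lid and tier_green below 0.006 m and z of lid in the frame of tier_green between 0.031 and 0.037 m and angle between lid's own z axis and vertical below 0.08 rad), for 0.2 s.
At the end, for the whole second after the job is handed in: From the bottom: base, blue tier, yellow tier, green tier, lid; each part's axis within 6 mm of the one below, its height within 3 mm of fully seated and its tilt under 0.08 rad; all released and at rest (all of step 1 and all of step 2 and all of step 3 and all of step 4 and linear speed of each of tier_blue, tier_yellow, tier_green, lid below 0.02 m/s and contact force between the fingers and tier_blue below 0.1 N and contact force between the fingers and tier_yellow below 0.1 N and contact force between the fingers and tier_green below 0.1 N and contact force between the fingers and lid below 0.1 N); the robot touches nothing.
It fails at once if the salt shaker is shifted by more than 20 mm (distance of salt_shaker from where it was at the start of the episode above 0.02 m).
It fails at once if the timer is shifted by more than 20 mm (distance of timer from where it was at the start of the episode above 0.02 m).
It fails at once if the ramekin is shifted by more than 20 mm (distance of ramekin_2 from where it was at the start of the episode above 0.02 m).
It fails at once if the mug is shifted by more than 20 mm (distance of mug from where it was at the start of the episode above 0.02 m).
It fails at once if the spice jar is shifted by more than 20 mm (distance of spice_jar from where it was at the start of the episode above 0.02 m).
It also fails if it takes over 128 s, if anything falls off the work surface, if the arm or the gripper's body presses on something with over 40 N, if the wrist force passes 120 N, or if a joint passes its speed limit or range.

## Working session

There is one attempt and no reset: what is moved stays moved. The work goes in short steps, Python scripts to look and compute and a tool call to move; the robot and the scene stay as the last step left them, time stands still between calls to the robot, and variables do not carry over. Pictures are saved under pics/ and viewed, at most 14 in all, crops included, and the job is handed in when it is done.

Besides the shell and the picture viewer there is one more tool, called after "Call:" as a command line: name --argument value ..., lists and objects as JSON in quotes. arm_command: Moves the arm, as the interface text tells. Its arguments: {"type":"object","properties":{"plan":{"type":"string"},"hand":{"type":"number"},"grip_force":{"type":"number"}},"required":["plan"]}

```bash
mkdir -p pics
cat > h.py <<'E'
import numpy as np,cv2
from scipy.spatial.transform import Rotation as R
from bench import r,eyes,ticket
def grab(n,tag):
    p,d=eyes.grab_frame(n); cv2.imwrite(f'pics/{tag}.png',p[:,:,::-1]); np.save(f'pics/{tag}.npy',d); return p,d
def cloud(n,d):
    c=eyes.calibration(n); f=200/np.tan(np.radians(c['fov_y'])/2)
    v,u=np.mgrid[:400,:640]
    x=(u-c['cx'])/f; y=(v-c['cy'])/f
    P=np.stack([x*d,-y*d,-d],-1)
    A=np.array(c['attitude'],float)
    M=A if A.shape==(3,3) else R.from_rotvec(A).as_matrix() if A.size==3 else R.from_quat(A).as_matrix()
    return P@M.T+np.array(c['origin'])
E
python3 - <<'E'
from h import *
for n in('scene','top'):
    print(eyes.calibration(n)); p,d=grab(n,n+'0')
o=r.get_obs(); print(o)
E
```

```text
{'fov_y': 42.34729477696212, 'cx': 315.4427910194163, 'cy': 203.8583827502812, 'origin': array([-0.24501745, -0.55733505,  0.97088016]), 'attitude': array([ 0.69618478, -0.41405216, -1.01056449])}
{'fov_y': 49.64042477348001, 'cx': 310.82546046483657, 'cy': 202.2921094692755, 'origin': array([ 0.33098392, -0.11473813,  1.11298106]), 'attitude': array([ 0.11969381, -0.15039336, -1.56001876])}
{'clock': 0.1, 'joints': array([-1.39414447,  0.47773051,  0.02232151,  1.55634209, -0.01149303,
        1.10933947, -0.08311766]), 'qvel': array([ 1.46519254e-03, -9.08506082e-04, -1.51486456e-04, -2.67120308e-03,
        4.01798310e-05, -5.03972956e-04, -2.45866482e-04]), 'tau': array([ 4.76664252e-03, -5.97760606e+01,  1.61383163e+00, -2.81951791e+01,
        1.28253055e-02,  4.98559530e-03,  1.68846901e-05]), 'tcp_pos': array([0.1894735 , 0.64731986, 0.24441819]), 'orientation': array([-4.45722417e-01, -3.10969015e+00,  2.65021027e-03]), 'contact_force': array([0.0838676 , 0.04076661, 0.19148797]), 'moment': array([-0.01336491,  0.00025155, -0.01408283]), 'gripper_force': 0.0, 'grip_width': 0.08536773268514934}
```

View pictures.

View pics/top0.png

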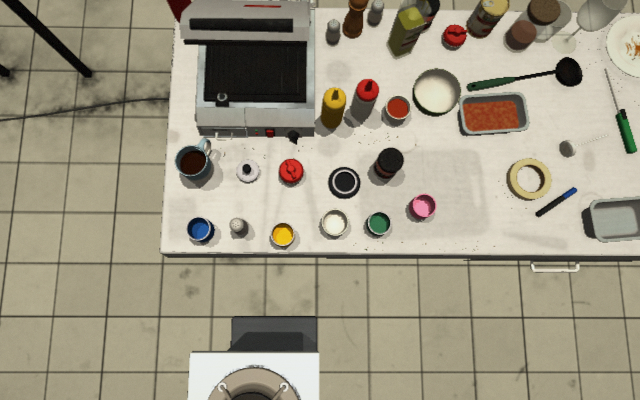

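View pics/scene0.png

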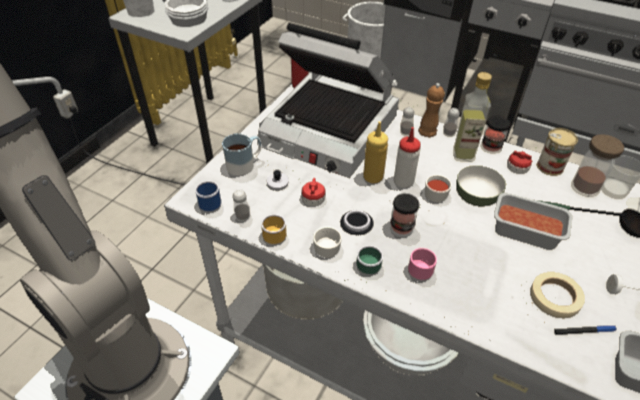

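The top picture shows these things that could be mistaken for one another:
- **Blue tier:** (200,230), against the blue mug at (193,162).
- **Yellow tier:** (282,235), against the pink look-alike at (423,206), the ramekin at (333,223) and the yellow bottle at (333,105).
- **Green tier:** (378,223).
- **Lid:** (247,172), against the timer at (290,172).
- **Base:** (344,182), against the jar at (388,163).

I'm choosing by colour and shape, and will check in a close crop.

```bash
cat >> h.py <<'E'
from scipy.optimize import least_squares
def fit(P,uv,zt,rad,w=22,tol=0.006,reach=0.05):
    """centre of a disc/rim: points near pixel uv with height near zt; min enclosing circle & mean"""
    u,v=uv; Q=P[v-w:v+w,u-w:u+w].reshape(-1,3)
    Q=Q[abs(Q[:,2]-zt)<tol]
    if len(Q)<8: return None
    c=np.median(Q[:,:2],0)
    Q=Q[np.hypot(*(Q[:,:2]-c).T)<reach]
    c=Q[:,:2].mean(0)
    s=least_squares(lambda c:np.hypot(*(Q[:,:2]-c).T)-rad,c,loss='soft_l1',f_scale=.002)
    return s.x.round(4),len(Q),np.median(Q[:,2]).round(4),cv2.minEnclosingCircle(Q[:,:2].astype(np.float32))
E
python3 - <<'E'
from h import *
T=dict(blue=(200,230),salt=(238,227),yellow=(282,235),ram=(333,223),green=(378,223),pink=(423,206),base=(344,182),lid=(247,172),timer=(290,172),jar=(388,163),mug=(193,162))
S=dict(blue=(208,197),salt=(241,205),yellow=(274,230),ram=(327,242),green=(369,260),pink=(422,263),base=(357,221),lid=(278,179),timer=(313,192),jar=(404,215),mug=(239,150))
H=dict(blue=.062,salt=.09,yellow=.052,ram=.042,green=.042,pink=.052,base=.016,lid=.017,timer=.056,jar=.094,mug=.092)
RR=dict(blue=.0285,salt=.02,yellow=.0285,ram=.0325,green=.0285,pink=.0285,base=.0295,lid=.02,timer=.02,jar=.02,mug=.036)
for n,D in(('top',T),('scene',S)):
    P=cloud(n,np.load(f'pics/{n}0.npy'))
    for k in D:
        f=fit(P,D[k],H[k],RR[k]); print(n,k,f if f is None else (f[0],f[1],f[2],np.round(f[3][0],4),round(f[3][1],4)))
    print('table',np.nanmedian(P[205:215,455:470,2]) if n=='top' else np.nanmedian(P[280:300,450:470,2]))
a=cv2.imread('pics/top0.png')[140:260,160:440]
cv2.imwrite('pics/crop0.png',cv2.resize(a,None,fx=2.85,fy=2.85,interpolation=cv2.INTER_CUBIC))
E
```

```text
top blue (array([0.4477, 0.14  ]), 117, np.float64(0.062), array([0.4482, 0.1403]), 0.0301)
top salt (array([0.4558, 0.0624]), 104, np.float64(0.0878), array([0.456 , 0.0452]), 0.0148)
top yellow (array([ 0.4369, -0.0645]), 93, np.float64(0.0524), array([ 0.4371, -0.0646]), 0.0297)
top ram (array([ 0.468 , -0.1946]), 147, np.float64(0.0414), array([ 0.4684, -0.195 ]), 0.0346)
top green (array([ 0.4671, -0.3057]), 104, np.float64(0.0414), array([ 0.4673, -0.3064]), 0.0301)
top pink (array([ 0.5109, -0.4174]), 112, np.float64(0.0517), array([ 0.5111, -0.4175]), 0.0305)
top base (array([ 0.5769, -0.2215]), 190, np.float64(0.0152), array([ 0.5758, -0.2222]), 0.0393)
top lid (array([0.6061, 0.0315]), 332, np.float64(0.016), array([0.6053, 0.031 ]), 0.03)
top timer (array([ 0.6068, -0.098 ]), 90, np.float64(0.0549), array([ 0.6013, -0.0834]), 0.0237)
top jar (array([ 0.6154, -0.3275]), 506, np.float64(0.0939), array([ 0.6159, -0.3279]), 0.032)
top mug (array([0.61 , 0.158]), 184, np.float64(0.0905), array([0.6168, 0.1531]), 0.0484)
table -4.7967806612092545e-05
scene blue (array([0.4486, 0
[... 368 characters left out ...]
een (array([ 0.468 , -0.3091]), 164, np.float64(0.0405), array([ 0.4703, -0.3093]), 0.033)
scene pink (array([ 0.5115, -0.4207]), 172, np.float64(0.0508), array([ 0.5131, -0.4195]), 0.033)
scene base (array([ 0.5773, -0.2255]), 191, np.float64(0.0143), array([ 0.5773, -0.2254]), 0.0394)
scene lid (array([0.6055, 0.0266]), 218, np.float64(0.0155), array([0.6054, 0.0274]), 0.0304)
scene timer (array([ 0.6081, -0.1016]), 66, np.float64(0.0537), array([ 0.6031, -0.084 ]), 0.0234)
scene jar (array([ 0.6146, -0.332 ]), 422, np.float64(0.0939), array([ 0.616 , -0.3307]), 0.0332)
scene mug (array([0.6106, 0.1549]), 143, np.float64(0.0891), array([0.6159, 0.1524]), 0.0461)
table 0.0005163312769143058
```

View pics/crop0.png

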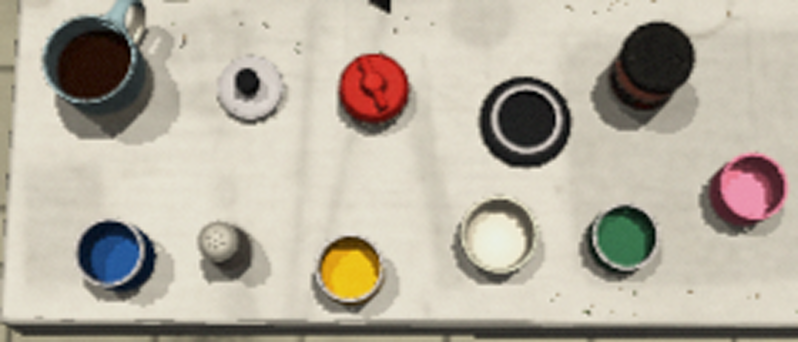

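The crop confirms the parts: blue at (115,255), yellow (350,270), green (624,238), lid with black knob (250,88), base ring (526,120). The pink pot at (748,190) and the ramekin at (498,235) are not part of the job.

```bash
cat >> h.py <<'E'
def go(x,y,z,yaw=0):
    o=r.get_obs(); C=R.from_rotvec(o['orientation']); T=R.from_matrix(np.diag([-1.,1,-1]))
    print('t',round(o['clock'],2),'tcp',o['tcp_pos'].round(4),'F',np.round(o['contact_force'],1),'w',round(o['grip_width'],4),'gf',o['gripper_force'].__round__(1))
    print('tool shift mm',(C.inv().apply(np.array([x,y,z])-o['tcp_pos'])*1000).round(1),'rot err deg',np.degrees((C.inv()*T).as_rotvec()).round(2))
E
python3 -c "
from h import *
go(.448,.139,.18)"
```

```text
t 0.1 tcp [0.1895 0.6473 0.2444] F [0.1 0.  0.2] w 0.0854 gf 0.0
tool shift mm [-390.9 -415.1   65.2] rot err deg [-1.000e-01 -1.000e-02 -1.631e+01]
```

Call:
arm_command --plan "0 0 0 8; 0 0 0 8" --hand -1

```text
clock: 0.35
tcp_pos: [0.1896, 0.6475, 0.2447]
orientation: [0.881, 3.015, -0.002]
contact_force: [0.1, -0.4, 0.1]
grip_width: 0.0852
gripper_force: 0.0
```

```bash
python3 -c "
from h import *
go(.448,.139,.18)"
```

```text
t 0.35 tcp [0.1896 0.6475 0.2447] F [ 0.1 -0.4  0.1] w 0.0852 gf 0.0
tool shift mm [-491.5 -289.2   65.2] rot err deg [ -0.07   0.   -32.59]
```

Wrong sense; turn back by 32.6°.

Call:
arm_command --plan "0 0 0 -8.2; 0 0 0 -8.2; 0 0 0 -8.1; 0 0 0 -8.1; 0 0 0 0"

```text
clock: 0.98
tcp_pos: [0.1897, 0.6475, 0.2448]
orientation: [0.005, -3.141, 0.001]
contact_force: [-0.7, -0.0, -0.1]
grip_width: 0.0855
gripper_force: 0.0
```

```bash
python3 -c "
from h import *
go(.448,.139,.18)"
```

```text
t 0.97 tcp [0.1897 0.6475 0.2448] F [-0.7 -0.  -0.1] w 0.0855 gf 0.0
tool shift mm [-256.6 -509.3   65.1] rot err deg [-0.05 -0.03  0.2 ]
```

Call:
arm_command --plan "-0.0184 -0.0364 0.0046 0.2; -0.0184 -0.0364 0.0046 0; -0.0184 -0.0364 0.0046 0; -0.0184 -0.0364 0.0046 0; -0.0184 -0.0364 0.0046 0; -0.0184 -0.0364 0.0046 0; -0.0184 -0.0364 0.0046 0; -0.0184 -0.0364 0.0046 0; -0.0184 -0.0364 0.0046 0; -0.0184 -0.0364 0.0046 0; -0.0184 -0.0364 0.0046 0; -0.0184 -0.0364 0.0046 0; -0.0184 -0.0364 0.0046 0; -0.0184 -0.0364 0.0046 0; 0 0 0 0; 0 0 0 0"

```text
clock: 2.98
tcp_pos: [0.4479, 0.1392, 0.1809]
orientation: [-0.0, -3.141, -0.001]
contact_force: [-0.9, 0.5, 0.4]
grip_width: 0.0861
gripper_force: 0.0
```

```bash
python3 -c "
from h import *
go(.448,.1385,.035)
print(r.get_obs()['joints'].round(2))
p,d=grab('scene','s1')
cv2.imwrite('pics/s1c.png',cv2.resize(cv2.imread('pics/s1.png')[60:300,120:440],None,fx=2.4,fy=2.4))"
```

```text
t 2.98 tcp [0.4479 0.1392 0.1809] F [-0.9  0.5  0.4] w 0.0861 gf 0.0
tool shift mm [-1.000e-01 -7.000e-01  1.459e+02] rot err deg [ 0.02 -0.01 -0.02]
[-0.61  0.22  0.2   2.11 -0.06  0.82  1.2 ]
```

View pics/s1c.png

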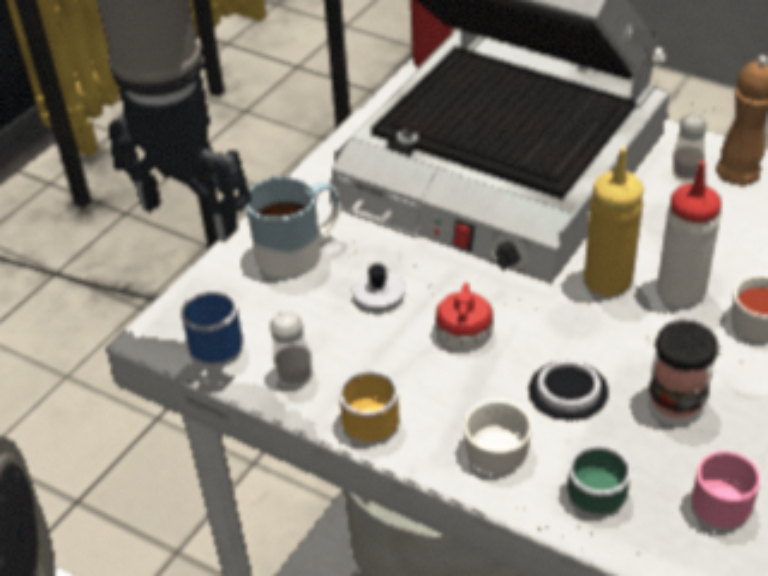

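The gripper hangs above the blue pot (crop 210,320) and well clear of the mug and shaker. Descend and grip.

Call:
arm_command --plan "0 0 0.025 0; 0 0 0.025 0; 0 0 0.025 0; 0 0 0.025 0; 0 0 0.02 0; 0 0 0.015 0; 0 0 0.01 0; 0 0 0 0; 0 0 0 0"

```text
clock: 4.15
tcp_pos: [0.4485, 0.1389, 0.0364]
orientation: [-0.002, 3.141, 0.001]
contact_force: [0.4, -0.4, -0.1]
grip_width: 0.0855
gripper_force: 0.0
```

Call:
arm_command --plan "0 0 0 0; 0 0 0 0; 0 0 0 0; 0 0 0 0; 0 0 0 0; 0 0 0 0; 0 0 0 0; 0 0 0 0" --hand 1 --grip_force 40

```text
clock: 5.15
tcp_pos: [0.4485, 0.1389, 0.0367]
orientation: [-0.002, 3.141, 0.001]
contact_force: [-1.3, 0.1, 7.6]
grip_width: 0.0591
gripper_force: 41.7
```

Call:
arm_command --plan "0 0 -0.01 0; 0 0 -0.02 0; 0 0 -0.03 0; 0 0 -0.03 0; 0 0 -0.03 0; 0 0 -0.02 0; 0 0 0 0"

```text
clock: 6.02
tcp_pos: [0.4489, 0.139, 0.1775]
orientation: [-0.002, 3.138, 0.003]
contact_force: [0.3, 0.3, -1.2]
grip_width: 0.0587
gripper_force: 43.4
```

Call:
arm_command --plan "-0.0066 -0.0182 0 0; -0.0128 -0.0363 0 0; -0.0128 -0.0363 0 0; -0.0128 -0.0363 0 0; -0.0128 -0.0363 0 0; -0.0128 -0.0363 0 0; -0.0128 -0.0363 0 0; -0.0128 -0.0363 0 0; -0.0128 -0.0363 0 0; -0.0128 -0.0363 0 0; -0.0066 -0.0182 0 0; 0 0 0 0; 0 0 0 0"

```text
clock: 7.65
tcp_pos: [0.5767, -0.2223, 0.1753]
orientation: [0.005, -3.14, -0.002]
contact_force: [-0.7, 0.4, -0.4]
grip_width: 0.0587
gripper_force: 43.4
```

```bash
python3 -c "
from h import *
go(.577,-.2235,.045)
p,d=grab('scene','s2')
cv2.imwrite('pics/s2c.png',cv2.resize(cv2.imread('pics/s2.png')[100:280,240:480],None,fx=3,fy=3))"
```

```text
t 7.65 tcp [ 0.5767 -0.2223  0.1753] F [-0.7  0.4 -0.4] w 0.0587 gf 43.4
tool shift mm [ -0.5  -1.4 130.3] rot err deg [ 0.09 -0.07  0.17]
```

View pics/s2c.png

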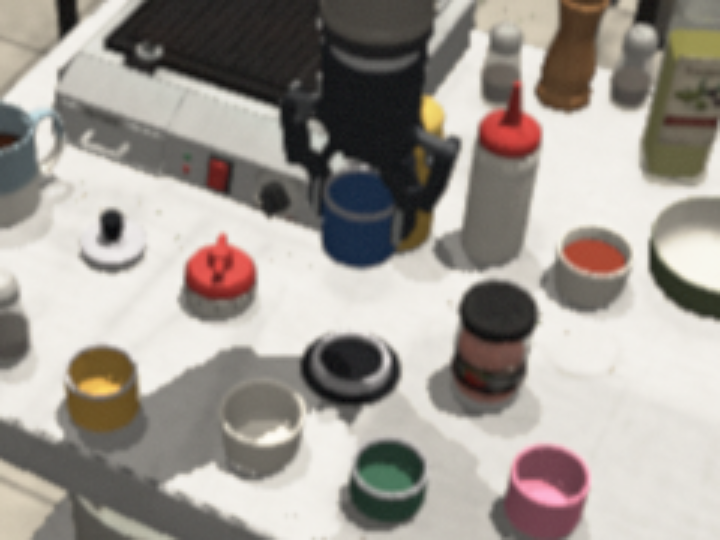

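The blue pot is held upright at crop (360,215), directly over the base (350,365). Lower it to just above the ring, then check.

Call:
arm_command --plan "-0.0005 -0.0014 0.02 0.2; 0 0 0.025 0; 0 0 0.025 0; 0 0 0.02 0; 0 0 0.015 0; 0 0 0.01 0; 0 0 0 0; 0 0 0 0"

```text
clock: 8.7
tcp_pos: [0.578, -0.2259, 0.0615]
orientation: [0.003, 3.14, -0.001]
contact_force: [0.5, 0.7, -1.4]
grip_width: 0.0593
gripper_force: 43.4
```

Call:
arm_command --plan "0 0 0.005 0; 0 0 0.005 0; 0 0 0.003 0; 0 0 0 0; 0 0 0 0"

```text
clock: 9.32
tcp_pos: [0.5776, -0.2257, 0.0479]
orientation: [0.003, 3.141, -0.0]
contact_force: [-0.2, -0.3, -1.2]
grip_width: 0.0589
gripper_force: 43.4
```

Call:
arm_command --plan "0 0.002 0.0015 0; 0 0 0.0015 0; 0 0 0.001 0; 0 0 0 0; 0 0 0 0"

```text
clock: 9.95
tcp_pos: [0.5777, -0.2234, 0.0444]
orientation: [0.003, 3.141, 0.001]
contact_force: [-1.6, 1.3, 6.4]
grip_width: 0.0591
gripper_force: 44.0
```

```bash
python3 -c "
from h import *
go(.577,-.2235,.0447)"
```

```text
t 9.95 tcp [ 0.5777 -0.2234  0.0444] F [-1.6  1.3  6.4] w 0.0591 gf 44.0
tool shift mm [ 0.7 -0.1 -0.3] rot err deg [ 0.03  0.02 -0.11]
```

Seated with 6 N contact at the expected height; release and rise.

Call:
arm_command --plan "0 0 0 0; 0 0 0 0; 0 0 0 0; 0 0 0 0; 0 0 0 0; 0 0 -0.015 0; 0 0 -0.025 0; 0 0 -0.03 0; 0 0 -0.035 0; 0 0 -0.03 0; 0 0 0 0; 0 0 0 0" --hand -1

```text
clock: 11.45
tcp_pos: [0.5772, -0.2234, 0.179]
orientation: [-0.003, -3.142, -0.0]
contact_force: [-0.5, 0.4, 0.8]
grip_width: 0.0854
gripper_force: 0.0
```

```bash
python3 -c "
from h import *
go(.4375,-.066,.18)
p,d=grab('scene','s3')
P=cloud('scene',d); print(fit(P,(357,205),.070,.0285,w=25,tol=.008))
"
```

```text
t 11.45 tcp [ 0.5772 -0.2234  0.179 ] F [-0.5  0.4  0.8] w 0.0854 gf 0.0
tool shift mm [140.  157.2  -1. ] rot err deg [ 0.02 -0.   -0.12]
(array([ 0.578 , -0.2244]), 163, np.float64(0.0677), ((0.5795104503631592, -0.22595727443695068), 0.0334654338657856))
```

The blue tier is seated (rim height as expected with the scene camera's usual −2 mm bias). On to yellow.

Call:
arm_command --plan "0.012 0.014 0 0; 0.024 0.026 0 0; 0.028 0.031 0 0; 0.028 0.031 0 0; 0.024 0.031 0 0; 0.024 0.0242 0 0; 0 0 0 0; 0 0 0 0"

```text
clock: 12.5
tcp_pos: [0.4382, -0.0666, 0.1787]
orientation: [-0.003, -3.141, 0.001]
contact_force: [0.7, -0.0, 0.7]
grip_width: 0.0852
gripper_force: 0.0
```

```bash
python3 -c "
from h import *
go(.4375,-.066,.033)"
```

```text
t 12.5 tcp [ 0.4382 -0.0666  0.1787] F [ 0.7 -0.   0.7] w 0.0852 gf 0.0
tool shift mm [  0.6   0.6 145.7] rot err deg [-0.02 -0.01 -0.12]
```

Call:
arm_command --plan "0.0006 0.0006 0.025 0; 0 0 0.025 0; 0 0 0.025 0; 0 0 0.025 0; 0 0 0.02 0; 0 0 0.016 0; 0 0 0.01 0; 0 0 0 0; 0 0 0 0"

```text
clock: 13.62
tcp_pos: [0.4377, -0.0658, 0.0332]
orientation: [0.004, 3.141, -0.0]
contact_force: [0.5, 0.4, 0.2]
grip_width: 0.0858
gripper_force: 0.0
```

Call:
arm_command --plan "0 0 0 0; 0 0 0 0; 0 0 0 0; 0 0 0 0; 0 0 0 0; 0 0 0 0; 0 0 0 0; 0 0 0 0" --hand 1 --grip_force 40

```text
clock: 14.62
tcp_pos: [0.4377, -0.0656, 0.0338]
orientation: [0.004, 3.14, 0.0]
contact_force: [-2.1, 0.1, 8.9]
grip_width: 0.0595
gripper_force: 41.0
```

Call:
arm_command --plan "0 0 -0.01 0; 0 0 -0.025 0; 0 0 -0.03 0; 0 0 -0.03 0; 0 0 -0.03 0; 0 0 -0.03 0; 0 0 0 0"

```text
clock: 15.5
tcp_pos: [0.4385, -0.0655, 0.1901]
orientation: [0.003, 3.137, 0.001]
contact_force: [-0.4, 0.4, -2.2]
grip_width: 0.0601
gripper_force: 43.7
```

```bash
python3 -c "
from h import *
go(.5772,-.2234,.18)"
```

```text
t 15.5 tcp [ 0.4385 -0.0655  0.1901] F [-0.4  0.4 -2.2] w 0.0601 gf 43.7
tool shift mm [-138.9 -157.6   10.6] rot err deg [ 0.04  0.28 -0.11]
```

Call:
arm_command --plan "-0.012 -0.014 0 0; -0.024 -0.026 0 0; -0.028 -0.031 0 0; -0.028 -0.031 0 0; -0.024 -0.031 0 0; -0.0229 -0.0246 0 0; 0 0 0 0; 0 0 0.025 0; 0 0 0.025 0; 0 0 0.02 0; 0 0 0.01 0; 0 0 0 0; 0 0 0 0"

```text
clock: 17.12
tcp_pos: [0.5763, -0.2237, 0.1087]
orientation: [0.003, 3.14, -0.001]
contact_force: [0.5, 0.3, -0.3]
grip_width: 0.0594
gripper_force: 43.8
```

```bash
python3 -c "
from h import *
go(.5774,-.2234,.0955)"
```

```text
t 17.12 tcp [ 0.5763 -0.2237  0.1087] F [ 0.5  0.3 -0.3] w 0.0594 gf 43.8
tool shift mm [-1.   0.3 13.2] rot err deg [-0.02  0.07 -0.13]
```

Call:
arm_command --plan "-0.001 0.0003 0.003 0; 0 0 0.003 0; 0 0 0.003 0; 0 0 0.002 0; 0 0 0.001 0; 0 0 0.001 0; 0 0 0 0; 0 0 0 0"

```text
clock: 18.12
tcp_pos: [0.577, -0.2231, 0.0955]
orientation: [0.003, 3.141, 0.001]
contact_force: [-2.1, 1.3, 5.4]
grip_width: 0.0593
gripper_force: 44.3
```

Home at the expected height (0.0955) with light contact. Release and rise.

Call:
arm_command --plan "0 0 0 0; 0 0 0 0; 0 0 0 0; 0 0 0 0; 0 0 0 0; 0 0 -0.015 0; 0 0 -0.025 0; 0 0 -0.03 0; 0 0 -0.03 0; 0 0 0 0; 0 0 0 0" --hand -1

```text
clock: 19.5
tcp_pos: [0.5766, -0.223, 0.195]
orientation: [0.003, 3.142, 0.0]
contact_force: [-1.2, 1.5, -0.3]
grip_width: 0.0855
gripper_force: 0.0
```

```bash
python3 -c "
from h import *
go(.4675,-.3075,.18)
p,d=grab('scene','s4')
P=cloud('scene',d); print(fit(P,(357,180),.112,.0285,w=25,tol=.008))
cv2.imwrite('pics/s4c.png',cv2.resize(cv2.imread('pics/s4.png')[100:280,240:480],None,fx=3,fy=3))
"
```

```text
t 19.5 tcp [ 0.5766 -0.223   0.195 ] F [-1.2  1.5 -0.3] w 0.0855 gf 0.0
tool shift mm [109.  -84.8  15. ] rot err deg [ 0.01  0.   -0.11]
(array([ 0.5768, -0.224 ]), 193, np.float64(0.1108), ((0.5786617398262024, -0.22460435330867767), 0.03319815173745155))
```

View pics/s4c.png

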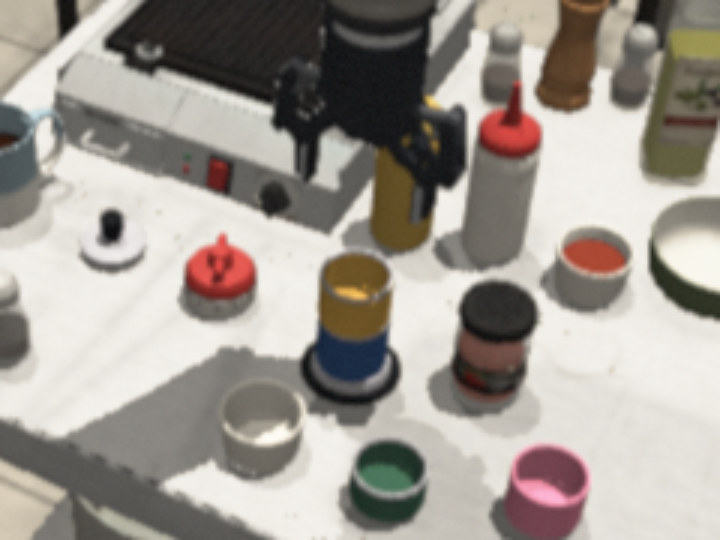

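The stack stands straight at crop (355,315), yellow nested on blue. On to green at crop (388,480).

Call:
arm_command --plan "0.014 -0.011 0 0; 0.022 -0.017 0 0; 0.025 -0.019 0 0; 0.025 -0.019 0 0; 0.015 -0.012 0 0; 0.008 -0.0068 0 0; 0 0 0 0; 0 0 0.025 0; 0 0 0.025 0; 0 0 0.025 0; 0 0 0 0; 0 0 0 0"

```text
clock: 21.05
tcp_pos: [0.4686, -0.3076, 0.1206]
orientation: [0.002, 3.141, -0.001]
contact_force: [-0.8, -0.9, 0.8]
grip_width: 0.0854
gripper_force: 0.0
```

```bash
python3 -c "
from h import *
go(.4675,-.3075,.028)"
```

```text
t 21.05 tcp [ 0.4686 -0.3076  0.1206] F [-0.8 -0.9  0.8] w 0.0854 gf 0.0
tool shift mm [ 1.2  0.1 92.6] rot err deg [-0.02  0.05 -0.06]
```

Call:
arm_command --plan "0.001 0 0.025 0; 0 0 0.025 0; 0 0 0.02 0; 0 0 0.013 0; 0 0 0.0095 0; 0 0 0 0; 0 0 0 0"

```text
clock: 21.92
tcp_pos: [0.467, -0.308, 0.028]
orientation: [0.003, 3.141, -0.001]
contact_force: [-0.1, 0.0, 0.0]
grip_width: 0.0856
gripper_force: 0.0
```

Call:
arm_command --plan "0 0 0 0; 0 0 0 0; 0 0 0 0; 0 0 0 0; 0 0 0 0; 0 0 0 0; 0 0 0 0; 0 0 0 0" --hand 1 --grip_force 40

```text
clock: 22.92
tcp_pos: [0.467, -0.308, 0.0283]
orientation: [0.004, 3.141, -0.0]
contact_force: [-1.3, 0.6, 6.4]
grip_width: 0.0588
gripper_force: 42.0
```

Call:
arm_command --plan "0 0 -0.01 0; 0 0 -0.025 0; 0 0 -0.03 0; 0 0 -0.03 0; 0 0 -0.03 0; 0 0 -0.03 0; 0 0 -0.03 0; 0 0 0 0; 0 0 0 0"

```text
clock: 24.05
tcp_pos: [0.4661, -0.3073, 0.2118]
orientation: [-0.003, -3.141, -0.001]
contact_force: [-0.3, 0.0, -1.2]
grip_width: 0.0587
gripper_force: 43.5
```

```bash
python3 -c "
from h import *
go(.5772,-.2232,.19)"
```

```text
t 24.05 tcp [ 0.4661 -0.3073  0.2118] F [-0.3  0.  -1.2] w 0.0587 gf 43.5
tool shift mm [-111.    84.3   21.7] rot err deg [ 0.04 -0.05 -0.11]
```

Call:
arm_command --plan "-0.014 0.011 0 0; -0.022 0.017 0 0; -0.026 0.019 0 0; -0.025 0.019 0 0; -0.015 0.012 0 0; -0.0085 0.0063 0 0; 0 0 0 0; 0 0 0.025 0; 0 0 0.025 0; 0 0 0.015 0; 0 0 0 0; 0 0 0 0"

```text
clock: 25.55
tcp_pos: [0.5777, -0.2243, 0.1483]
orientation: [0.004, 3.14, -0.001]
contact_force: [-0.1, -0.2, -1.9]
grip_width: 0.0587
gripper_force: 43.5
```

```bash
python3 -c "
from h import *
go(.5768,-.2232,.134)"
```

```text
t 25.55 tcp [ 0.5777 -0.2243  0.1483] F [-0.1 -0.2 -1.9] w 0.0587 gf 43.5
tool shift mm [ 0.9  1.1 14.3] rot err deg [-0.03  0.07 -0.15]
```

Call:
arm_command --plan "0.0009 0.001 0.003 0; 0 0 0.003 0; 0 0 0.003 0; 0 0 0.002 0; 0 0 0.0015 0; 0 0 0.0015 0; 0 0 0 0; 0 0 0 0"

```text
clock: 26.55
tcp_pos: [0.5767, -0.2226, 0.1339]
orientation: [0.003, 3.141, 0.0]
contact_force: [-0.5, 0.8, 4.0]
grip_width: 0.0586
gripper_force: 44.0
```

Call:
arm_command --plan "0 0 0 0; 0 0 0 0; 0 0 0 0; 0 0 0 0; 0 0 0 0; 0 0 -0.015 0; 0 0 -0.025 0; 0 0 -0.03 0; 0 0 -0.03 0; 0 0 0 0; 0 0 0 0" --hand -1

```text
clock: 27.92
tcp_pos: [0.5762, -0.2225, 0.2335]
orientation: [0.003, 3.142, 0.0]
contact_force: [0.4, 0.7, -0.3]
grip_width: 0.0858
gripper_force: 0.0
```

```bash
python3 -c "
from h import *
go(.6058,.029,.18)
p,d=grab('scene','s5')
P=cloud('scene',d); print(fit(P,(357,165),.146,.0285,w=25,tol=.008))
"
```

```text
t 27.93 tcp [ 0.5762 -0.2225  0.2335] F [ 0.4  0.7 -0.3] w 0.0858 gf 0.0
tool shift mm [-29.1 251.5  53.5] rot err deg [ 0.01  0.   -0.11]
(array([ 0.5773, -0.2236]), 184, np.float64(0.1456), ((0.5783510804176331, -0.22421619296073914), 0.03196399658918381))
```

Green is home (rim reads 0.146 with the same bias, expected 0.148). Now the lid.

Call:
arm_command --plan "-0.002 0.018 0 0; -0.004 0.035 0 0; -0.005 0.042 0 0; -0.005 0.042 0 0; -0.005 0.042 0 0; -0.004 0.035 0 0; -0.003 0.025 0 0; -0.0011 0.0125 0 0; 0 0 0 0; 0 0 0.025 0; 0 0 0.03 0; 0 0 0.03 0; 0 0 0.03 0; 0 0 0 0; 0 0 0 0"

```text
clock: 29.85
tcp_pos: [0.6067, 0.0278, 0.1195]
orientation: [0.005, 3.14, -0.0]
contact_force: [-0.2, 0.0, 0.7]
grip_width: 0.0854
gripper_force: 0.0
```

```bash
python3 -c "
from h import *
go(.6058,.029,.035)"
```

```text
t 29.85 tcp [0.6067 0.0278 0.1195] F [-0.2  0.   0.7] w 0.0854 gf 0.0
tool shift mm [ 1.   1.3 84.5] rot err deg [-0.02  0.07 -0.2 ]
```

Call:
arm_command --plan "0.001 0.0013 0.025 0; 0 0 0.025 0; 0 0 0.015 0; 0 0 0.01 0; 0 0 0.008 0; 0 0 0 0; 0 0 0 0"

```text
clock: 30.72
tcp_pos: [0.6054, 0.0301, 0.0359]
orientation: [0.003, 3.141, 0.0]
contact_force: [0.6, 0.0, -0.6]
grip_width: 0.085
gripper_force: 0.0
```

Call:
arm_command --plan "0 0 0 0; 0 0 0 0; 0 0 0 0; 0 0 0 0; 0 0 0 0; 0 0 0 0; 0 0 0 0; 0 0 0 0; 0 0 0 0; 0 0 0 0" --hand 1 --grip_force 40

```text
clock: 31.98
tcp_pos: [0.6051, 0.03, 0.0355]
orientation: [0.003, 3.141, -0.0]
contact_force: [-1.0, -0.5, 3.7]
grip_width: 0.0205
gripper_force: 39.2
```

Call:
arm_command --plan "0 0 -0.01 0; 0 0 -0.025 0; 0 0 -0.03 0; 0 0 -0.03 0; 0 0 -0.03 0; 0 0 -0.03 0; 0 0 -0.03 0; 0 0 -0.02 0; 0 0 0 0; 0 0 0 0"

```text
clock: 33.22
tcp_pos: [0.6043, 0.0302, 0.2394]
orientation: [-0.003, -3.14, 0.0]
contact_force: [-0.6, -0.6, -2.7]
grip_width: 0.02
gripper_force: 39.3
```

```bash
python3 -c "
from h import *
go(.5768,-.2232,.22)
p,d=grab('scene','s6')
cv2.imwrite('pics/s6c.png',cv2.resize(cv2.imread('pics/s6.png')[20:220,200:440],None,fx=3,fy=3))"
```

```text
t 33.23 tcp [0.6043 0.0302 0.2394] F [-0.6 -0.6 -2.7] w 0.02 gf 39.3
tool shift mm [  27.  -253.5   19.5] rot err deg [-0.   -0.09 -0.11]
```

View pics/s6c.png

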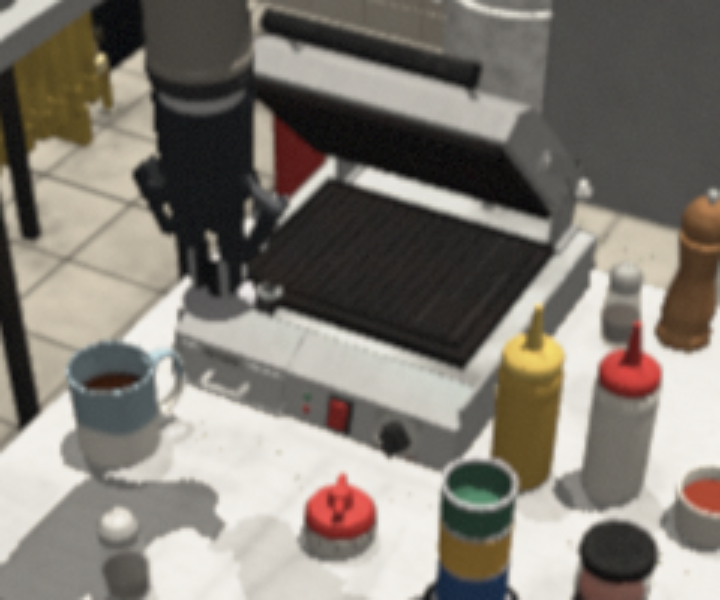

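The lid is held level at crop (220,300); the stack with green on top is at (478,520).

Call:
arm_command --plan "0.002 -0.018 0 0; 0.004 -0.035 0 0; 0.005 -0.042 0 0; 0.005 -0.042 0 0; 0.005 -0.042 0 0; 0.004 -0.035 0 0; 0.002 -0.025 0 0; 0.001 -0.0145 0 0; 0 0 0 0; 0 0 0.02 0; 0 0 0.02 0; 0 0 0.01 0; 0 0 0 0; 0 0 0 0"

```text
clock: 35.02
tcp_pos: [0.5771, -0.2232, 0.1912]
orientation: [0.003, 3.14, -0.0]
contact_force: [-0.0, 0.0, -1.7]
grip_width: 0.02
gripper_force: 39.3
```

```bash
python3 -c "
from h import *
go(.5766,-.223,.1755)"
```

```text
t 35.02 tcp [ 0.5771 -0.2232  0.1912] F [-0.   0.  -1.7] w 0.02 gf 39.3
tool shift mm [ 0.5  0.2 15.7] rot err deg [-0.01  0.07 -0.1 ]
```

Call:
arm_command --plan "0.0005 0 0.003 0; 0 0 0.003 0; 0 0 0.003 0; 0 0 0.003 0; 0 0 0.0015 0; 0 0 0.0015 0; 0 0 0.0005 0; 0 0 0 0; 0 0 0 0"

```text
clock: 36.15
tcp_pos: [0.5762, -0.2234, 0.1752]
orientation: [0.003, 3.141, -0.0]
contact_force: [-0.7, 1.2, 2.4]
grip_width: 0.0203
gripper_force: 39.6
```

Home at the expected height. Release, rise straight up.

Call:
arm_command --plan "0 0 0 0; 0 0 0 0; 0 0 0 0; 0 0 0 0; 0 0 0 0; 0 0 0 0; 0 0 0 0; 0 0 -0.01 0; 0 0 -0.02 0; 0 0 -0.03 0; 0 0 -0.03 0; 0 0 -0.03 0; 0 0 0 0; 0 0 0 0" --hand -1

```text
clock: 37.9
tcp_pos: [0.5757, -0.2232, 0.2947]
orientation: [-0.003, -3.141, -0.0]
contact_force: [0.0, 0.2, -1.3]
grip_width: 0.0855
gripper_force: 0.0
```

```bash
python3 -c "
from h import *
go(.5766,-.223,.1755)
p,d=grab('scene','s7')
P=cloud('scene',d); print(fit(P,(357,155),.157,.02,w=28,tol=.006))
cv2.imwrite('pics/s7c.png',cv2.resize(cv2.imread('pics/s7.png')[80:280,190:450],None,fx=3,fy=3))"
```

```text
t 37.9 tcp [ 0.5757 -0.2232  0.2947] F [ 0.   0.2 -1.3] w 0.0855 gf 0.0
tool shift mm [-9.000e-01  1.000e-01  1.192e+02] rot err deg [ 0.02 -0.02 -0.12]
(array([ 0.5837, -0.2213]), 199, np.float64(0.1559), ((0.5794733166694641, -0.2233186662197113), 0.0303243026137352))
```

View pics/s7c.png

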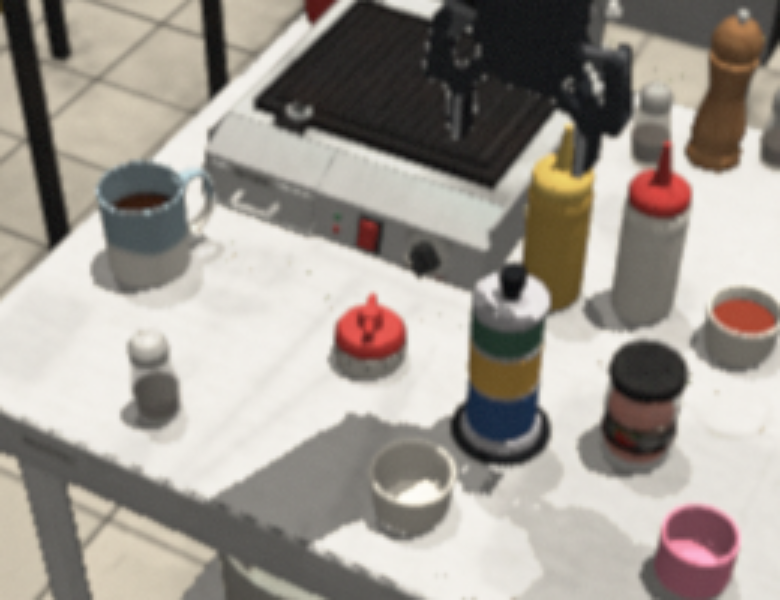

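The finished stack stands straight at crop (507,365), with the lid level on green at (510,295). The gripper is clear above and the bystanders are where they were.

```bash
python3 -c "
from h import *
print(ticket.hand_in())"
```

```text
the job is handed in; nothing more can be done
None
```

The lunch carrier is stacked on its base (blue, yellow, green, then the lid), each part at its seated height and released; the final picture shows nothing else moved, and I handed the job in at about 38 s, though the hand-in gave no verdict.

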